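# Close the equipment case: seat the lid, snap four clips crosswise

## Task

Close up the equipment case on the bench: first press its lid straight down until it is fully home, then snap the four hinged clips down over the rim one at a time in opposite-corner order: any corner first, then the one diagonally opposite it, then the other two. Go gently, by feel, so that nothing on the case is pushed hard, make sure that every clip has really snapped shut, and leave the other things on the bench alone.

Things in the scene. Friction and masses are not known exactly. Their poses are not given: they have to be found in the camera images.
- case: Painted-metal case standing fast on the bench: shell 160 (x) by 220 (y) by 102 mm high, rim 168 by 232. Origin: centre of its underside; z up, y along the long side, x to the far side (away from the robot at yaw 0; yaw up to 0.45 rad either way). Lid on top, four steel clips hinged near the lid's corners, two per long side. A push over 32 N on case, lid or clip damages it.
- lid_block (a point): Point on the case's axis, 120 mm above the bench: where the top of the lid's black centre block (60 x 90 mm, long along y, 10 high) will be when the lid is home; now it is higher by the lid's joint value. The flat block is the place to press the lid down.
- lid (a joint): Height of the lid above home, m: 0 is fully home on its seal; starts 5 to 10 mm proud and moves straight down. The seal's friction holds it where it is left; it takes about 7 to 10 N downward on the centre block to move, then it meets the firm seal at 0, which gives about 1 mm.
- press_near_right (a point): Nominal press point of this clip with lid home, fixed to the case: top of the shut flap, 30 mm outward of its hinge axis (which runs along the case's y, 52 mm off its centre line, 2.5 mm below this point). The hinges are packed differently, so every clip really sits up to 6 mm higher or lower than its point: to be felt. The lid's height adds while it is proud.
- clip_near_right (a joint): Angle of the clip at the case's side x = -, y = - corner, rad: 0 is shut flat and snapped, about 0.2 is where it meets the rim; starts open at 0.35 to 0.6 and stays where it is left. Press it at point press_near_right, (-82, -80) mm in the case's x, y, nominally 121.5 mm above the bench when shut. Opposite corner: clip_far_left.
- press_near_left (a point): As for near_right. A clip is a flat flap 46 mm long from hinge to outer end, 26 wide, 5 thick, with a 20 mm hook bent down at the outer end; shut, it lies flat and points outward over the rim; open, it leans up by its angle.
- clip_near_left (a joint): Angle of the clip at the case's side x = -, y = + corner, rad: 0 is shut flat and snapped, about 0.2 is where it meets the rim; starts open at 0.35 to 0.6 and stays where it is left. Press it at point press_near_left, (-82, +80) mm in the case's x, y, nominally 121.5 mm above the bench when shut. Opposite corner: clip_far_right.
- press_far_right (a point): As for near_right. Pressed straight down here, an open flap swings down under 1 to 2 N, meets the rim about 6 mm above shut, resists up to some 10 to 13 N, snaps over about 3 mm above shut, springs home by itself and rests on a hard stop.
- clip_far_right (a joint): Angle of the clip at the case's side x = +, y = - corner, rad: 0 is shut flat and snapped, about 0.2 is where it meets the rim; starts open at 0.35 to 0.6 and stays where it is left. Press it at point press_far_right, (+82, -80) mm in the case's x, y, nominally 121.5 mm above the bench when shut. Opposite corner: clip_near_left.
- press_far_left (a point): As for near_right; same in size and behaviour as the other three clips.
- clip_far_left (a joint): Angle of the clip at the case's side x = +, y = + corner, rad: 0 is shut flat and snapped, about 0.2 is where it meets the rim; starts open at 0.35 to 0.6 and stays where it is left. Press it at point press_far_left, (+82, +80) mm in the case's x, y, nominally 121.5 mm above the bench when shut. Opposite corner: clip_near_right.
- screwdriver_grip (a point): Bystander: screwdriver lying by the -y end of the case; the point is in its handle.
- bearing_center (a point): Bystander: steel bearing ring, 52 mm across, 15 high, by the +y end of the case; its centre.
- jar_center (a point): Bystander: glass jar, 60 mm across, 75 high, by the +y end of the case; its centre.
- spanner_grip (a point): Bystander: spanner lying on the bench between robot and case; the point is in its handle.
- carton_center (a point): Bystander: cardboard carton 100 x 140 x 70 mm on the left; its centre.
- mug_center (a point): Bystander: mug, 80 mm across, 90 high, on the right; its centre.
- spool_center (a point): Bystander: brass wire spool, 64 mm across, 52 high, on the right; its centre.

How it is judged:
On the way, in this order (a step that is already met when the one before it is completed fails the run):
1. the lid is fully home, all four clips still open (value of joint lid below 0.0015 m and value of joint each of clip_near_right, clip_near_left, clip_far_right, clip_far_left above 0.06 rad), for 0.1 s.
2. one clip, any, has snapped shut; the other three are open (((value of joint lid below 0.0015 m and value of joint clip_near_right below 0.04 rad and value of joint each of clip_near_left, clip_far_right, clip_far_left above 0.06 rad) or (value of joint lid below 0.0015 m and value of joint each of clip_near_right, clip_far_right, clip_far_left above 0.06 rad and value of joint clip_near_left below 0.04 rad) or (value of joint lid below 0.0015 m and value of joint each of clip_near_right, clip_near_left, clip_far_left above 0.06 rad and value of joint clip_far_right below 0.04 rad) or (value of joint lid below 0.0015 m and value of joint each of clip_near_right, clip_near_left, clip_far_right above 0.06 rad and value of joint clip_far_left below 0.04 rad))), for 0.1 s.
3. the clip diagonally opposite has snapped shut; the other two are open (((value of joint lid below 0.0015 m and value of joint each of clip_near_right, clip_far_left below 0.04 rad and value of joint each of clip_near_left, clip_far_right above 0.06 rad) or (value of joint lid below 0.0015 m and value of joint each of clip_near_right, clip_far_left above 0.06 rad and value of joint each of clip_near_left, clip_far_right below 0.04 rad))), for 0.1 s.
4. a third clip has snapped shut, the fourth is open (((value of joint lid below 0.0015 m and value of joint clip_near_right above 0.06 rad and value of joint each of clip_near_left, clip_far_right, clip_far_left below 0.04 rad) or (value of joint lid below 0.0015 m and value of joint each of clip_near_right, clip_far_right, clip_far_left below 0.04 rad and value of joint clip_near_left above 0.06 rad) or (value of joint lid below 0.0015 m and value of joint each of clip_near_right, clip_near_left, clip_far_left below 0.04 rad and value of joint clip_far_right above 0.06 rad) or (value of joint lid below 0.0015 m and value of joint each of clip_near_right, clip_near_left, clip_far_right below 0.04 rad and value of joint clip_far_left above 0.06 rad))), for 0.1 s.
At the end, for the whole second after the job is handed in: The lid is home (within 1.5 mm) and all four clips are snapped shut (angle under 0.04 rad), at rest (value of joint lid below 0.0015 m and value of joint each of clip_near_right, clip_near_left, clip_far_right, clip_far_left below 0.04 rad and velocity of joint each of clip_near_right, clip_near_left, clip_far_right, clip_far_left below 0.05 rad/s); the robot touches nothing.
It fails at once if the case, its lid or a clip is pushed with more than 32 N (contact force between any of the arm, the fingers and case above 32 N).
It fails at once if a clip is snapped shut while the lid is not home (value of joint lid above 0.003 m and value of joint any of clip_near_right, clip_near_left, clip_far_right, clip_far_left below 0.04 rad).
It fails at once if two neighbouring clips are shut while the other two are open ((value of joint each of clip_near_right, clip_near_left below 0.04 rad and value of joint each of clip_far_right, clip_far_left above 0.06 rad) or (value of joint each of clip_near_right, clip_far_right below 0.04 rad and value of joint each of clip_near_left, clip_far_left above 0.06 rad) or (value of joint each of clip_far_left, clip_near_left below 0.04 rad and value of joint each of clip_near_right, clip_far_right above 0.06 rad) or (value of joint each of clip_far_left, clip_far_right below 0.04 rad and value of joint each of clip_near_right, clip_near_left above 0.06 rad)).
It fails at once if a bystander is moved by more than 30 mm (distance of any of screwdriver_grip, bearing_center, jar_center, spanner_grip, carton_center, mug_center, spool_center from where it was at the start of the episode above 0.03 m).
It also fails if it takes over 67 s, if anything falls off the work surface, if the arm or the gripper's body presses on something with over 40 N, if the wrist force passes 120 N, or if a joint passes its speed limit or range.

## Robot

A 6-joint arm with a two-finger parallel gripper is mounted at the origin on the work surface. World frame = base frame: x ahead of the robot, y to its left, z up, the work surface at z = 0. Lengths are in m, angles in rad, forces in N, time in s.
With the tool pointing down it reaches from about 0.25 to 0.775 m from the base axis. Payload 4 kg.
Tool frame: the origin (TCP) lies on the centre line of the jaws, within the pads' length; the fingertips stand 17 mm ahead of it and the grasp point (between the pads) lies 2 mm behind it; z points along the fingers, y is the line along which they close (so a half turn about z gives the same grasp; the last joint's range is limited). The gripper opens to 94 mm and grips with 3 to 60 N. Pads are 16 mm wide; open, the fingers measure 119 mm over their backs; the gripper's body (75 mm by 177 mm) begins 78 mm behind the grasp point.
Start: joints at [1.219, 0.087, 1.371, -0, 1.684, -0.103], TCP at [0.135, 0.533, 0.223] pointing down, gripper open.
Joint ranges: [-3.1, 3.1], [-0.76, 2.03], [0.27, 2.55], [-1.08, 4.22], [0.17, 2.65], [-2.57, 2.57]. Speed limits (rad/s): [2.79, 2.79, 3.14, 3.14, 3.14, 3.14].

## Interface

Orientations are given as [roll, pitch, yaw] about the fixed x, y, z axes, in that order (R = Rz(yaw) Ry(pitch) Rx(roll)).
In Python, from bench import robot gives the robot as it stands.
- The arm moves only by the tool servo_tool, never from a script. Its argument "plan" is a list of rows, each a list of 7 numbers: the shift along the tool's x, y, z normalised to -1 to 1, where 1 is 0.1 m, then the turn, a rotation vector about the tool's x, y, z normalised to -1 to 1, where 1 is pi/2 rad, then the finger opening in mm, from 0 to 94. In form: [[x, y, z, ax, ay, az, gripper], ...]. A call has 1 to 12 rows; each row is the pose to reach, as a shift and turn from the pose commanded when the call began, along the tool's axes at that moment; what a row does not reach only later rows make up. A row lasts 1/12 s, in which the tool goes at most 41.7 mm and 7.16 degrees, less where a joint would pass 70% of its speed; a pose out of reach is approached as far as the arm can. A call with a number of a shift or a turn outside -1 to 1 is refused whole. A call with a gripper value outside its range is refused whole. The fingers move at their own pace and stop on an object; the grip force is fixed at half the most. Time passes only in rows, so rows that repeat a pose let the fingers close. It gives the time, the measured TCP pose, the force, the opening and the grip force at its end, in the units of the state.
- robot.get_obs(): the state, without advancing time (a new reading comes with each control period).
- robot.snapshot(name): name is "side" or "top"; returns the picture (384x512x3 uint8, red, green, blue); there is no depth.
- robot.camera_params(name): a dict with "camera_matrix" (3x3 intrinsics, pixels), "distortion" ([k1, k2, p1, p2, k3] as OpenCV has them; the pictures are not rectified), "rvec" (rotation vector, rad) and "tvec" (3), from world to camera coordinates, as OpenCV has them. Camera axes: x right, y down, z forward; pixel columns grow to the right and rows downward; lengths in m; the calibration is good to about 2 mm. A picture is of the moment at which its call begins. camera_params takes no time and is no camera call.
- robot.close_job(): hands the job in; it is judged then, once.
Trained networks look in the newest picture that a camera, given by its name, has taken for a name from the list of things; names that differ only in an ending like _2 or _b are one class to them, and where a whole thing is asked for, a point or a joint stands for the part that bears it (a point fixed in the world has none). Each returns a list of dicts, best first, with "conf" (0 to 1); they miss things now and then, are a little off and sometimes report something else, mostly with a low value. They report only what shows in the picture. A call takes as long as a camera call.
- robot.find_in(thing, camera): "extent" ([centre column, centre row, width, height] in pixels, round what is visible of it).
The state is a dict: "time": time; "joint_positions": joint angles; "qvel": joint speeds; "joint_torque": joint torques, N m; "tool_pos": TCP position; "ee_rot": TCP orientation; "wrist_force": force on the tool from outside, world axes, zero at the start; "wrist_torque": the same for the moment, N m; "width": finger opening in m; "finger_force": force on a finger pad.
Only numpy, scipy, OpenCV 4.12 (cv2) and the standard library are available. Lean on these libraries where they do the work, as an engineer would, in place of code of your own. Each camera call takes 0.05 s, during which the arm holds its last target. There are 200 camera calls.

## Working session

There is one attempt and no reset: what is moved stays moved. The work goes in short steps, Python scripts to look and compute and a tool call to move; the robot and the scene stay as the last step left them, time stands still between calls to the robot, and variables do not carry over. Pictures are saved under pics/ and viewed, at most 10 in all, crops included, and the job is handed in when it is done.

Besides the shell and the picture viewer there is one more tool, called by a JSON object that holds its "fn" and its "kwargs". servo_tool: Moves the arm, as the interface text tells. Scaled input: -1 to 1 covers 0.1 m each way for a shift and pi/2 rad each way for a turn. Its arguments: {"type":"object","properties":{"plan":{"type":"array","items":{"type":"array","items":{"type":"number"}}}},"required":["plan"]}

```bash
mkdir -p pics; ls; python3 - <<'E'
from bench import robot
import cv2, numpy as np
o=robot.get_obs()
for k,v in o.items(): print(k,np.round(v,3))
for c in ["top","side"]:
    im=robot.snapshot(c); cv2.imwrite(f"pics/{c}0.png",cv2.resize(im[:,:,::-1],None,fx=1.5,fy=1.5))
    p=robot.camera_params(c); print(c,{k:np.round(v,4).tolist() for k,v in p.items()})
    for t in ["case","lid_block","press_near_right","press_near_left","press_far_right","press_far_left"]:
        print(t,[(round(d["conf"],2),np.round(d["extent"],1).tolist()) for d in robot.find_in(t,c)[:4]])
E
```

```text
pics
time 0.0
joint_positions [ 1.219  0.088  1.372 -0.     1.684 -0.103]
qvel [ 0.    -0.001  0.001  0.     0.002 -0.   ]
joint_torque [-1.0000e-03 -3.4020e+01 -3.0242e+01  7.2000e-02  3.3000e-02 -0.0000e+00]
tool_pos [0.135 0.533 0.221]
ee_rot [-3.139 -0.     2.893]
wrist_force [ 0.286  0.081 -0.653]
wrist_torque [-0.011  0.019  0.002]
finger_force 0.0
width 0.094
top {'camera_matrix': [[430.6406, 0.0, 252.8687], [0.0, 430.6406, 189.5138], [0.0, 0.0, 1.0]], 'distortion': [-0.0084, 0.0, 0.0, 0.0, 0.0], 'rvec': [2.0968, -2.1465, 0.219], 'tvec': [-0.017, 0.5249, 1.4633]}
case [(0.57, [271.9, 176.8, 79.3, 75.6])]
lid_block [(0.58, [269.4, 174.1, 77.5, 74.1])]
press_near_right [(0.59, [272.0, 175.7, 83.7, 74.6]), (0.53, [108.9, 215.3, 52.4, 30.4])]
press_near_left [(0.85, [270.8, 174.8, 77.4, 75.5]), (0.26, [393.8, 206.6, 24.8, 30.2])]
press_far_right [(0.9, [270.7, 176.4, 83.6, 72.9])]
press_far_left [(0.8, [271.4, 173.0, 84.4, 74.8]), (0.33, [227.2, 235.9, 43.3, 7.1])]
side {'camera_matrix': [[382.5162, 0.0, 259.346], [0.0, 382.5162, 194.1416], [0.0, 0.0, 1.0]], 'distortion': [0.0441, 0.0, 0.0, 0.0, 0.0], 'rvec': [2.3439, -0.8311, 0.2696], 'tvec': [-0.4245, 0.3026, 1.0434]}
case [(0.98, [284.5, 204.7, 98.8, 93.6]), (0.65, [362.9, 344.6, 39.9, 52.9]), (0.26, [334.5, 250.6, 23.3, 27.1])]
lid_block [(0.94, [282.3, 203.3, 94.8, 94.2])]
press_near_right [(0.89, [286.0, 205.8, 94.6, 95.0])]
press_near_left [(0.64, [285.1, 205.6, 93.5, 94.9])]
press_far_right [(0.96, [286.3, 204.8, 97.8, 95.8])]
press_far_left [(0.88, [285.6, 205.0, 95.5, 90.4])]
```

```bash
python3 - <<'E'
import cv2
a=cv2.imread("pics/top0.png"); a=cv2.resize(a,(512,384))
# full res crops
from bench import robot
t=robot.snapshot("top")[:,:,::-1]; s=robot.snapshot("side")[:,:,::-1]
cv2.imwrite("pics/top_raw.png",t); cv2.imwrite("pics/side_raw.png",s)
cv2.imwrite("pics/topc.png",cv2.resize(t[125:225,210:335],None,fx=6,fy=6,interpolation=cv2.INTER_CUBIC))
cv2.imwrite("pics/sidec.png",cv2.resize(s[145:265,225:345],None,fx=5,fy=5,interpolation=cv2.INTER_CUBIC))
E
```

```text
(no output)
```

View pics/top0.png

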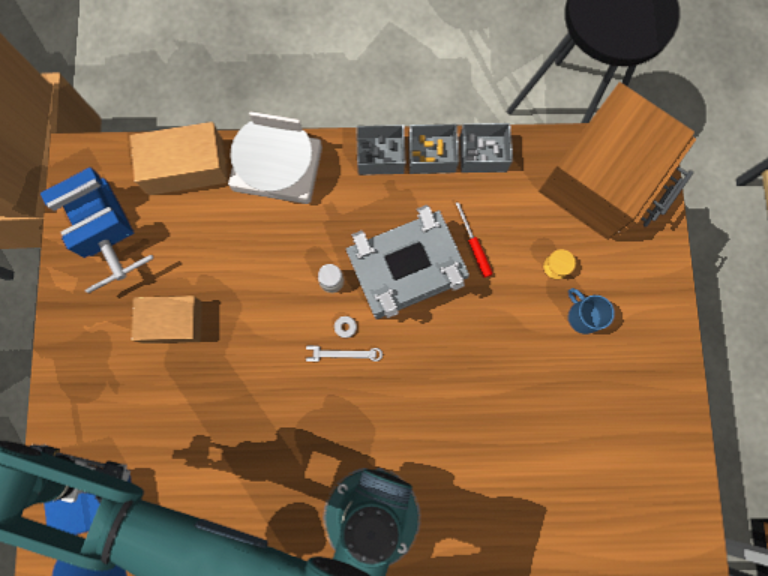

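View pics/topc.png

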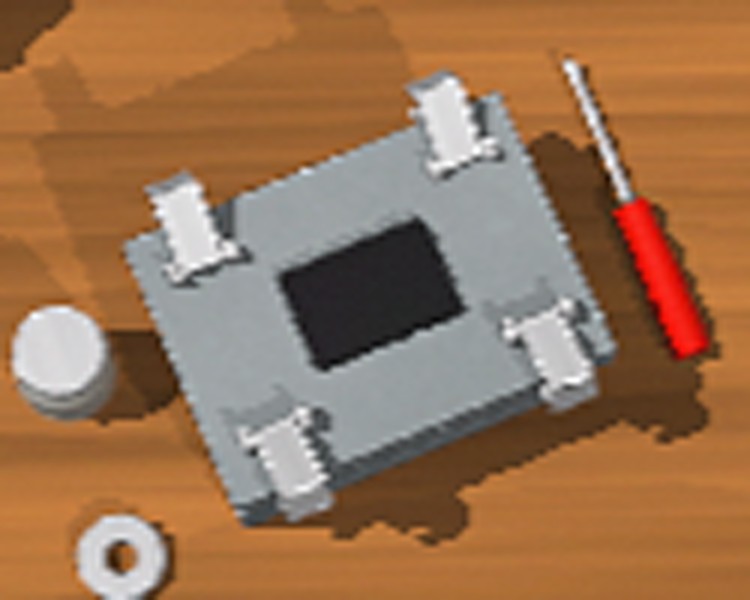

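View pics/sidec.png

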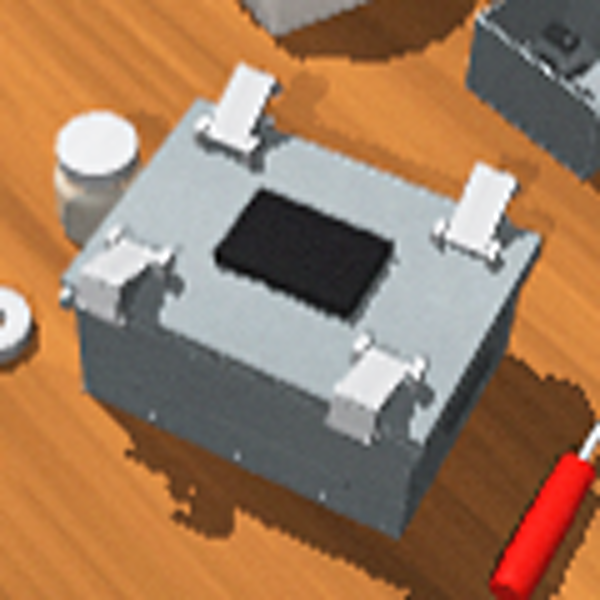

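The top crop shows the block's corners at about (280,272), (418,218), (464,307) and (320,370), with all four clips open. The jar is at the +y end, the screwdriver at the -y end. The side crop shows the block's top corners near (262,188) and (393,242).

```bash
cat > h.py <<'E'
import numpy as np, cv2
from bench import robot
from scipy.optimize import least_squares
def proj(c,P):
    p=robot.camera_params(c)
    return cv2.projectPoints(np.array(P,float).reshape(-1,3),np.array(p["rvec"],float),np.array(p["tvec"],float),np.array(p["camera_matrix"],float),np.array(p["distortion"],float))[0].reshape(-1,2)
def w(pose,P):
    x,y,a=pose[:3]; P=np.array(P,float).reshape(-1,3); c,s=np.cos(a),np.sin(a)
    return np.c_[x+c*P[:,0]-s*P[:,1], y+s*P[:,0]+c*P[:,1], P[:,2]]
E
python3 - <<'E'
from h import *
top=np.array([(280,272),(418,218),(464,307),(320,370)])/6+[210,125]
side=np.array([(262,188),(393,242),(217,247)])/5+[225,145]
rim=np.array([(128,243),(497,95)])/6+[210,125]
blk=np.array([(30,45),(30,-45),(-30,-45),(-30,45)])/1e3
def f(p,full=True):
    B=w(p,np.c_[blk,np.full(4,p[3])]); R=w(p,[(.084,.116,p[4]),(.084,-.116,p[4])])
    return np.r_[(proj("top",B)-top).ravel(),(proj("side",B[[0,1,3]])-side).ravel(),(proj("top",R)-rim).ravel(),(p[3]-.1275)/.004,(p[4]-.112)/.006]
r=least_squares(f,[.5,0,.4,.127,.11]); print(r.x.round(4)); print(r.fun.round(1))
# show overlay
p=r.x
t=cv2.imread("pics/top_raw.png"); s=cv2.imread("pics/side_raw.png"); out=[]
for n,im,(a,b,c,d),k in [("top",t,(125,225,210,335),4),("side",s,(145,265,225,345),3)]:
    im=cv2.resize(im[a:b,c:d],None,fx=k,fy=k)
    z=p[3]-.12
    for P in [(0,0,p[3])]+[(sx*.052,sy*.080,.119+z) for sx in(-1,1) for sy in(-1,1)]+[(sx*.082,sy*.080,.1215+z) for sx in(-1,1) for sy in(-1,1)]+[(sx*.08,sy*.11,.0) for sx in(-1,1) for sy in(-1,1)]:
        q=(proj(n,w(p,P))[0]-[c,a])*k
        cv2.circle(im,tuple(int(v) for v in q),3,(0,0,255),-1)
    out.append(im)
h=max(o.shape[0] for o in out)
cv2.imwrite("pics/ov.png",np.hstack([cv2.copyMakeBorder(o,0,h-o.shape[0],0,0,cv2.BORDER_CONSTANT) for o in out])[:, :800])
for n,P in dict(c=(0,0,.12),nr=(-.082,-.08,.1215),nl=(-.082,.08,.1215),fr=(.082,-.08,.1215),fl=(.082,.08,.1215)).items(): print(n,w(p,P)[0].round(4),np.hypot(*w(p,P)[0][:2]).round(3))
for n in ["jar_center","screwdriver_grip","bearing_center"]: print(n,robot.find_in(n,"top")[:1])
E
```

```text
[ 0.565  -0.0953  0.3713  0.1257  0.1071]
[-0.1 -0.4  1.4 -1.3  0.8 -0.2  0.1 -0.6 -1.4 -0.7 -0.4 -0.  -2.2  1.2
 -0.1 -0.7  0.4 -0.9 -0.5 -0.8]
c [ 0.565  -0.0953  0.12  ] 0.573
nr [ 0.5176 -0.1996  0.1215] 0.555
nl [ 0.4596 -0.0505  0.1215] 0.462
fr [ 0.6705 -0.1401  0.1215] 0.685
fl [0.6124 0.009  0.1215] 0.612
jar_center [{'extent': [219.4, 185.7, 15.1, 17.2], 'conf': 0.8}]
screwdriver_grip [{'extent': [318.2, 172.1, 12.9, 27.9], 'conf': 0.49}]
bearing_center [{'extent': [229.1, 217.4, 15.5, 20.4], 'conf': 0.43}]
```

View pics/ov.png

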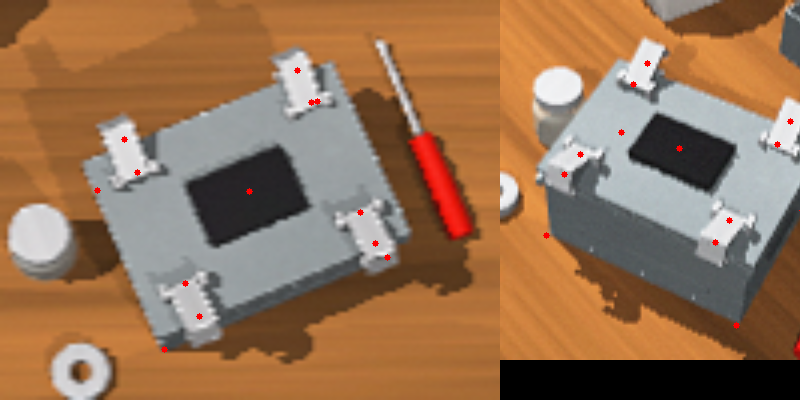

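The fit's residuals are about 1 px, and the overlay puts the red dots on the block centre, the hinges and the flaps. Case pose: (0.565, -0.095), yaw about 0.37, block top about 5.7 mm proud, which agrees with the text. Next I move over the case at safe height, close the fingers and align the tool with the case.

{"fn": "servo_tool", "kwargs": {"plan": [[-0.95, -0.84, 0, 0, 0, 0, 0], [-0.95, -0.84, 0, 0, 0, 0, 0], [-0.95, -0.84, 0, 0, 0, 0, 0], [-0.95, -0.84, 0, 0, 0, 0, 0]]}}

```text
time: 1.28
tool_pos: [0.2098, 0.4241, 0.2227]
ee_rot: [-3.14, 0.003, 2.887]
wrist_force: [-0.1, 0.9, 1.0]
width: 0.0709
finger_force: 0.0
```

{"fn": "servo_tool", "kwargs": {"plan": [[-0.95, -0.84, 0, 0, 0, 0, 0], [-0.95, -0.84, 0, 0, 0, 0, 0], [-0.95, -0.84, 0, 0, 0, 0, 0], [-0.95, -0.84, 0, 0, 0, 0, 0]]}}

```text
time: 1.62
tool_pos: [0.2814, 0.3193, 0.2229]
ee_rot: [-3.14, 0.003, 2.885]
wrist_force: [0.3, 0.9, -0.3]
width: 0.0439
finger_force: 0.0
```

{"fn": "servo_tool", "kwargs": {"plan": [[-0.95, -0.84, 0, 0, 0, 0, 0], [-0.95, -0.84, 0, 0, 0, 0, 0], [-0.95, -0.84, 0, 0, 0, 0, 0], [-0.95, -0.84, 0, 0, 0, 0, 0]]}}

```text
time: 1.95
tool_pos: [0.3528, 0.2145, 0.2226]
ee_rot: [-3.14, 0.003, 2.884]
wrist_force: [1.8, 0.5, -0.2]
width: 0.0178
finger_force: 0.0
```

{"fn": "servo_tool", "kwargs": {"plan": [[-0.95, -0.84, 0, 0, 0, 0, 0], [-0.95, -0.84, 0, 0, 0, 0, 0], [-0.95, -0.84, 0, 0, 0, 0, 0], [-0.95, -0.84, 0, 0, 0, 0, 0]]}}

```text
time: 2.28
tool_pos: [0.4239, 0.1101, 0.2222]
ee_rot: [-3.14, 0.002, 2.886]
wrist_force: [0.5, -0.6, -0.5]
width: 0.0004
finger_force: 0.0
```

{"fn": "servo_tool", "kwargs": {"plan": [[-0.95, -0.84, 0, 0, 0, 0, 0], [-0.95, -0.84, 0, 0, 0, 0, 0], [-0.95, -0.84, 0, 0, 0, 0, 0], [-0.95, -0.84, 0, 0, 0, 0, 0]]}}

```text
time: 2.62
tool_pos: [0.4951, 0.0058, 0.2216]
ee_rot: [-3.14, 0.001, 2.888]
wrist_force: [-0.8, 0.0, -0.1]
width: 0.0001
finger_force: 0.0
```

{"fn": "servo_tool", "kwargs": {"plan": [[-0.95, -0.84, 0, 0, 0, 0, 0], [-0.95, -0.84, 0, 0, 0, 0, 0], [-0.95, -0.84, 0, 0, 0, 0, 0], [-0.95, -0.84, 0, 0, 0, 0, 0]]}}

```text
time: 2.95
tool_pos: [0.5665, -0.0987, 0.2204]
ee_rot: [-3.14, -0.001, 2.889]
wrist_force: [-0.5, 0.5, 0.2]
width: 0.0005
finger_force: 0.0
```

{"fn": "servo_tool", "kwargs": {"plan": [[0, 0, 0, 0, 0, 0.8, 0], [0, 0, 0, 0, 0, 0.8, 0], [0, 0, 0, 0, 0, 0.8, 0], [0, 0, 0, 0, 0, 0.8, 0], [0, 0, 0, 0, 0, 0.8, 0], [0, 0, 0, 0, 0, 0.8, 0], [0, 0, 0, 0, 0, 0.8, 0], [0, 0, 0, 0, 0, 0.8, 0], [0, 0, 0, 0, 0, 0.8, 0], [0, 0, 0, 0, 0, 0.8, 0], [0, 0, 0, 0, 0, 0.8, 0]]}}

```text
time: 3.87
tool_pos: [0.5639, -0.093, 0.2225]
ee_rot: [3.142, -0.001, 1.636]
wrist_force: [1.4, 0.3, -0.1]
width: 0.0
finger_force: 0.0
```

{"fn": "servo_tool", "kwargs": {"plan": [[0, 0, 0, 0, 0, 0.8, 0], [0, 0, 0, 0, 0, 0.8, 0], [0, 0, 0, 0, 0, 0.8, 0], [0, 0, 0, 0, 0, 0.8, 0], [0, 0, 0, 0, 0, 0.8, 0], [0, 0, 0, 0, 0, 0.8, 0], [0, 0, 0, 0, 0, 0.8, 0], [0, 0, 0, 0, 0, 0.8, 0], [0, 0, 0, 0, 0, 0.8, 0], [0, 0, 0, 0, 0, 0.8, 0], [0, 0, 0, 0, 0, 0.8, 0]]}}

```text
time: 4.78
tool_pos: [0.5638, -0.0939, 0.2225]
ee_rot: [-3.141, -0.0, 0.381]
wrist_force: [-0.4, -1.4, 0.4]
width: 0.0006
finger_force: 0.0
```

{"fn": "servo_tool", "kwargs": {"plan": [[0, 0, 0.3, 0, 0, 0, 0], [0, 0, 0.55, 0, 0, 0, 0], [0, 0, 0.68, 0, 0, 0, 0], [0, 0, 0.7, 0, 0, 0, 0], [0, 0, 0.71, 0, 0, 0, 0], [0, 0, 0.72, 0, 0, 0, 0], [0, 0, 0.73, 0, 0, 0, 0], [0, 0, 0.74, 0, 0, 0, 0], [0, 0, 0.74, 0, 0, 0, 0]]}}

```text
time: 5.53
tool_pos: [0.5643, -0.0958, 0.1495]
ee_rot: [3.141, -0.001, 0.38]
wrist_force: [0.0, 0.2, -0.5]
width: 0.0003
finger_force: 0.0
```

{"fn": "servo_tool", "kwargs": {"plan": [[0, 0, 0.005, 0, 0, 0, 0], [0, 0, 0.01, 0, 0, 0, 0], [0, 0, 0.015, 0, 0, 0, 0], [0, 0, 0.02, 0, 0, 0, 0]]}}

```text
time: 5.87
tool_pos: [0.5638, -0.0958, 0.1465]
ee_rot: [-3.142, -0.0, 0.379]
wrist_force: [0.1, -1.2, 0.1]
width: -0.0002
finger_force: 0.0
```

{"fn": "servo_tool", "kwargs": {"plan": [[0, 0, 0.005, 0, 0, 0, 0], [0, 0, 0.01, 0, 0, 0, 0], [0, 0, 0.015, 0, 0, 0, 0], [0, 0, 0.02, 0, 0, 0, 0]]}}

```text
time: 6.2
tool_pos: [0.5638, -0.0957, 0.1443]
ee_rot: [-3.141, 0.0, 0.38]
wrist_force: [0.2, -0.0, 0.1]
width: 0.0003
finger_force: 0.0
```

{"fn": "servo_tool", "kwargs": {"plan": [[0, 0, 0.005, 0, 0, 0, 0], [0, 0, 0.01, 0, 0, 0, 0], [0, 0, 0.015, 0, 0, 0, 0], [0, 0, 0.02, 0, 0, 0, 0]]}}

```text
time: 6.53
tool_pos: [0.5638, -0.0958, 0.1428]
ee_rot: [3.142, -0.0, 0.38]
wrist_force: [-1.1, 0.2, 3.6]
width: 0.0004
finger_force: 1.5
```

Contact at tip height about 0.126 m, with 3.6 N. I go on in small steps.

{"fn": "servo_tool", "kwargs": {"plan": [[0, 0, 0.005, 0, 0, 0, 0], [0, 0, 0.01, 0, 0, 0, 0], [0, 0, 0.01, 0, 0, 0, 0]]}}

```text
time: 6.78
tool_pos: [0.5638, -0.0958, 0.1428]
ee_rot: [3.141, -0.001, 0.38]
wrist_force: [-2.4, 0.6, 4.5]
width: 0.0007
finger_force: 2.6
```

{"fn": "servo_tool", "kwargs": {"plan": [[0, 0, 0.005, 0, 0, 0, 0], [0, 0, 0.01, 0, 0, 0, 0], [0, 0, 0.01, 0, 0, 0, 0]]}}

```text
time: 7.03
tool_pos: [0.5638, -0.0957, 0.1423]
ee_rot: [3.141, -0.001, 0.38]
wrist_force: [-2.5, 0.0, 6.5]
width: 0.0008
finger_force: 3.4
```

{"fn": "servo_tool", "kwargs": {"plan": [[0, 0, 0.01, 0, 0, 0, 0], [0, 0, 0.02, 0, 0, 0, 0], [0, 0, 0.02, 0, 0, 0, 0]]}}

```text
time: 7.28
tool_pos: [0.5638, -0.0958, 0.1403]
ee_rot: [3.141, -0.001, 0.38]
wrist_force: [-2.5, 0.9, 6.4]
width: 0.0003
finger_force: 3.5
```

{"fn": "servo_tool", "kwargs": {"plan": [[0, 0, 0.01, 0, 0, 0, 0], [0, 0, 0.02, 0, 0, 0, 0], [0, 0, 0.02, 0, 0, 0, 0]]}}

```text
time: 7.53
tool_pos: [0.5638, -0.0958, 0.1383]
ee_rot: [3.141, -0.001, 0.38]
wrist_force: [-2.1, -0.2, 7.0]
width: 0.0004
finger_force: 3.5
```

{"fn": "servo_tool", "kwargs": {"plan": [[0, 0, 0.005, 0, 0, 0, 0], [0, 0, 0.01, 0, 0, 0, 0], [0, 0, 0.01, 0, 0, 0, 0]]}}

```text
time: 7.78
tool_pos: [0.5638, -0.0958, 0.1374]
ee_rot: [3.141, -0.001, 0.38]
wrist_force: [-2.8, 0.4, 6.5]
width: 0.0009
finger_force: 3.6
```

{"fn": "servo_tool", "kwargs": {"plan": [[0, 0, 0.005, 0, 0, 0, 0], [0, 0, 0.005, 0, 0, 0, 0], [0, 0, 0.005, 0, 0, 0, 0]]}}

```text
time: 8.03
tool_pos: [0.5638, -0.0958, 0.137]
ee_rot: [3.141, -0.001, 0.38]
wrist_force: [-3.3, 1.4, 8.6]
width: 0.0003
finger_force: 3.9
```

{"fn": "servo_tool", "kwargs": {"plan": [[0, 0, 0.005, 0, 0, 0, 0], [0, 0, 0.005, 0, 0, 0, 0], [0, 0, 0.005, 0, 0, 0, 0]]}}

```text
time: 8.28
tool_pos: [0.5638, -0.0958, 0.1369]
ee_rot: [3.141, -0.001, 0.38]
wrist_force: [-3.8, 0.9, 9.2]
width: 0.0003
finger_force: 4.5
```

The motion has stalled at 0.1369 (tip 0.120) and the force is rising, so the lid is on its seal. I press a little firmer to confirm.

{"fn": "servo_tool", "kwargs": {"plan": [[0, 0, 0.005, 0, 0, 0, 0], [0, 0, 0.01, 0, 0, 0, 0], [0, 0, 0.01, 0, 0, 0, 0]]}}

```text
time: 8.53
tool_pos: [0.5639, -0.0957, 0.1368]
ee_rot: [3.14, -0.002, 0.38]
wrist_force: [-4.9, 2.3, 11.6]
width: 0.0003
finger_force: 5.9
```

{"fn": "servo_tool", "kwargs": {"plan": [[0, 0, 0.005, 0, 0, 0, 0], [0, 0, 0.01, 0, 0, 0, 0], [0, 0, 0.01, 0, 0, 0, 0]]}}

```text
time: 8.78
tool_pos: [0.5639, -0.0957, 0.1367]
ee_rot: [3.14, -0.002, 0.38]
wrist_force: [-6.6, 0.7, 14.9]
width: 0.0002
finger_force: 7.4
```

Stalled at 0.1367 with 15 N: the lid is home. I lift off and go over near_right.

{"fn": "servo_tool", "kwargs": {"plan": [[0, 0, -0.1, 0, 0, 0, 0], [0, 0, -0.4, 0, 0, 0, 0], [0, 0, -0.65, 0, 0, 0, 0], [-0.2, 0.2, -0.65, 0, 0, 0, 0], [-0.5, 0.5, -0.65, 0, 0, 0, 0], [-0.75, 0.73, -0.65, 0, 0, 0, 0], [-0.82, 0.8, -0.65, 0, 0, 0, 0], [-0.82, 0.8, -0.5, 0, 0, 0, 0], [-0.82, 0.8, -0.38, 0, 0, 0, 0], [-0.82, 0.8, -0.38, 0, 0, 0, 0]]}}

```text
time: 9.62
tool_pos: [0.5158, -0.1994, 0.1668]
ee_rot: [-3.136, 0.004, 0.379]
wrist_force: [0.3, 0.3, 0.1]
width: 0.0006
finger_force: 0.0
```

{"fn": "servo_tool", "kwargs": {"plan": [[0, 0, 0.02, 0, 0, 0, 0], [0, 0, 0.04, 0, 0, 0, 0], [0, 0, 0.06, 0, 0, 0, 0], [0, 0, 0.06, 0, 0, 0, 0]]}}

```text
time: 9.95
tool_pos: [0.5175, -0.1999, 0.1644]
ee_rot: [-3.142, -0.0, 0.38]
wrist_force: [-0.3, 0.4, -0.6]
width: 0.0005
finger_force: 0.0
```

```bash
python3 - <<'E'
from h import *
t=robot.snapshot("top")[120:230,205:340,::-1]; s=robot.snapshot("side")[130:270,220:350,::-1]
a=cv2.resize(t,None,fx=3,fy=3); b=cv2.resize(s,None,fx=3,fy=3)
a=cv2.copyMakeBorder(a,0,b.shape[0]-a.shape[0],0,0,cv2.BORDER_CONSTANT)
cv2.imwrite("pics/v1.png",np.hstack([a,b]))
E
```

```text
(no output)
```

View pics/v1.png

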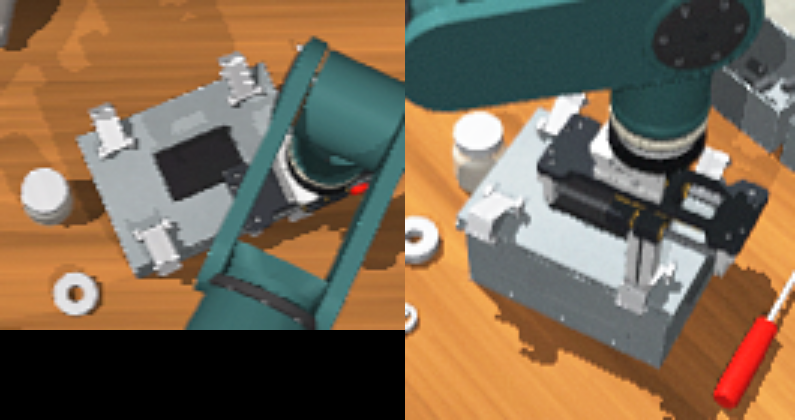

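The closed fingertips (side view, about (632,295)) are right over the near_right clip and clear of everything else. I descend by feel.

{"fn": "servo_tool", "kwargs": {"plan": [[0, 0, 0.01, 0, 0, 0, 0], [0, 0, 0.02, 0, 0, 0, 0], [0, 0, 0.03, 0, 0, 0, 0], [0, 0, 0.04, 0, 0, 0, 0], [0, 0, 0.05, 0, 0, 0, 0], [0, 0, 0.05, 0, 0, 0, 0]]}}

```text
time: 10.55
tool_pos: [0.5171, -0.2004, 0.1591]
ee_rot: [-3.141, 0.0, 0.379]
wrist_force: [0.0, -0.8, 0.2]
width: 0.0001
finger_force: 0.0
```

{"fn": "servo_tool", "kwargs": {"plan": [[0, 0, 0.01, 0, 0, 0, 0], [0, 0, 0.02, 0, 0, 0, 0], [0, 0, 0.03, 0, 0, 0, 0], [0, 0, 0.04, 0, 0, 0, 0], [0, 0, 0.04, 0, 0, 0, 0]]}}

```text
time: 10.97
tool_pos: [0.5172, -0.2004, 0.1552]
ee_rot: [-3.141, 0.0, 0.379]
wrist_force: [-0.9, 1.0, 0.7]
width: 0.0003
finger_force: 0.1
```

{"fn": "servo_tool", "kwargs": {"plan": [[0, 0, 0.01, 0, 0, 0, 0], [0, 0, 0.02, 0, 0, 0, 0], [0, 0, 0.03, 0, 0, 0, 0], [0, 0, 0.03, 0, 0, 0, 0]]}}

```text
time: 11.3
tool_pos: [0.5172, -0.2004, 0.1522]
ee_rot: [-3.141, 0.0, 0.38]
wrist_force: [0.3, -0.4, -0.1]
width: 0.0007
finger_force: 0.1
```

{"fn": "servo_tool", "kwargs": {"plan": [[0, 0, 0.01, 0, 0, 0, 0], [0, 0, 0.02, 0, 0, 0, 0], [0, 0, 0.02, 0, 0, 0, 0]]}}

```text
time: 11.55
tool_pos: [0.5172, -0.2005, 0.1503]
ee_rot: [-3.142, 0.0, 0.379]
wrist_force: [-1.0, -0.8, 0.7]
width: 0.0007
finger_force: 0.3
```

{"fn": "servo_tool", "kwargs": {"plan": [[0, 0, 0.01, 0, 0, 0, 0], [0, 0, 0.02, 0, 0, 0, 0], [0, 0, 0.02, 0, 0, 0, 0]]}}

```text
time: 11.8
tool_pos: [0.5172, -0.2006, 0.1491]
ee_rot: [3.141, 0.0, 0.379]
wrist_force: [-1.7, 0.4, 3.5]
width: 0.0003
finger_force: 1.8
```

{"fn": "servo_tool", "kwargs": {"plan": [[0, 0, 0.01, 0, 0, 0, 0], [0, 0, 0.02, 0, 0, 0, 0], [0, 0, 0.02, 0, 0, 0, 0]]}}

```text
time: 12.05
tool_pos: [0.517, -0.2008, 0.148]
ee_rot: [3.14, 0.0, 0.379]
wrist_force: [-4.1, 0.6, 6.8]
width: 0.0002
finger_force: 3.1
```

The rim was met at about 0.150, and the force is building.

{"fn": "servo_tool", "kwargs": {"plan": [[0, 0, 0.005, 0, 0, 0, 0], [0, 0, 0.01, 0, 0, 0, 0], [0, 0, 0.015, 0, 0, 0, 0], [0, 0, 0.015, 0, 0, 0, 0]]}}

```text
time: 12.38
tool_pos: [0.5169, -0.2009, 0.1471]
ee_rot: [3.14, 0.0, 0.379]
wrist_force: [-5.1, -0.1, 9.0]
width: 0.0006
finger_force: 4.4
```

{"fn": "servo_tool", "kwargs": {"plan": [[0, 0, 0.005, 0, 0, 0, 0], [0, 0, 0.01, 0, 0, 0, 0], [0, 0, 0.01, 0, 0, 0, 0]]}}

```text
time: 12.63
tool_pos: [0.5169, -0.201, 0.1467]
ee_rot: [3.14, 0.0, 0.379]
wrist_force: [-4.8, 0.7, 11.2]
width: 0.0003
finger_force: 5.3
```

{"fn": "servo_tool", "kwargs": {"plan": [[0, 0, 0.005, 0, 0, 0, 0], [0, 0, 0.01, 0, 0, 0, 0], [0, 0, 0.01, 0, 0, 0, 0]]}}

```text
time: 12.88
tool_pos: [0.5169, -0.201, 0.1462]
ee_rot: [3.139, 0.0, 0.379]
wrist_force: [-5.8, 0.9, 13.5]
width: 0.0004
finger_force: 6.3
```

{"fn": "servo_tool", "kwargs": {"plan": [[0, 0, 0.005, 0, 0, 0, 0], [0, 0, 0.005, 0, 0, 0, 0], [0, 0, 0.005, 0, 0, 0, 0]]}}

```text
time: 13.13
tool_pos: [0.5175, -0.2004, 0.1424]
ee_rot: [3.141, -0.001, 0.379]
wrist_force: [-0.5, -0.1, 0.7]
width: 0.0005
finger_force: 0.2
```

{"fn": "servo_tool", "kwargs": {"plan": [[0, 0, 0.005, 0, 0, 0, 0], [0, 0, 0.005, 0, 0, 0, 0], [0, 0, 0.005, 0, 0, 0, 0]]}}

```text
time: 13.38
tool_pos: [0.5175, -0.2004, 0.1421]
ee_rot: [3.141, -0.001, 0.38]
wrist_force: [0.1, -0.5, 4.4]
width: 0.0007
finger_force: 1.9
```

Force peaked at 13.5 N, then dropped to about 0 as the flap sprang home, and a hard stop is felt at 0.142: near_right is snapped. Now far_left, diagonally opposite.

{"fn": "servo_tool", "kwargs": {"plan": [[0, 0, -0.1, 0, 0, 0, 0], [0, 0, -0.4, 0, 0, 0, 0], [0, 0, -0.6, 0, 0, 0, 0], [0.3, -0.3, -0.6, 0, 0, 0, 0], [0.6, -0.6, -0.6, 0, 0, 0, 0], [0.82, -0.8, -0.6, 0, 0, 0, 0], [0.82, -0.8, -0.6, 0, 0, 0, 0]]}}

```text
time: 13.97
tool_pos: [0.5654, -0.0906, 0.2017]
ee_rot: [-3.139, -0.002, 0.386]
wrist_force: [-0.3, -1.0, 0.7]
width: 0.0009
finger_force: 0.0
```

{"fn": "servo_tool", "kwargs": {"plan": [[0.3, -0.3, 0, 0, 0, 0, 0], [0.6, -0.6, 0, 0, 0, 0, 0], [0.82, -0.8, 0, 0, 0, 0, 0], [0.82, -0.8, 0, 0, 0, 0, 0], [0.82, -0.8, 0.2, 0, 0, 0, 0], [0.82, -0.8, 0.33, 0, 0, 0, 0], [0.82, -0.8, 0.35, 0, 0, 0, 0], [0.82, -0.8, 0.35, 0, 0, 0, 0]]}}

```text
time: 14.63
tool_pos: [0.6089, 0.0081, 0.1648]
ee_rot: [-3.14, 0.004, 0.378]
wrist_force: [-0.1, -0.6, 0.3]
width: 0.0007
finger_force: 0.0
```

{"fn": "servo_tool", "kwargs": {"plan": [[0, 0, 0.01, 0, 0, 0, 0], [0, 0, 0.02, 0, 0, 0, 0], [0, 0, 0.03, 0, 0, 0, 0], [0, 0, 0.04, 0, 0, 0, 0], [0, 0, 0.04, 0, 0, 0, 0]]}}

```text
time: 15.05
tool_pos: [0.6104, 0.0088, 0.1633]
ee_rot: [3.141, -0.001, 0.379]
wrist_force: [0.3, -0.4, -0.1]
width: 0.0002
finger_force: 0.0
```

{"fn": "servo_tool", "kwargs": {"plan": [[0, 0, 0.01, 0, 0, 0, 0], [0, 0, 0.02, 0, 0, 0, 0], [0, 0, 0.03, 0, 0, 0, 0], [0, 0, 0.04, 0, 0, 0, 0], [0, 0, 0.04, 0, 0, 0, 0]]}}

```text
time: 15.47
tool_pos: [0.6102, 0.009, 0.1587]
ee_rot: [-3.141, 0.0, 0.38]
wrist_force: [0.1, 0.3, 0.1]
width: 0.0007
finger_force: 0.1
```

{"fn": "servo_tool", "kwargs": {"plan": [[0, 0, 0.01, 0, 0, 0, 0], [0, 0, 0.02, 0, 0, 0, 0], [0, 0, 0.02, 0, 0, 0, 0]]}}

```text
time: 15.72
tool_pos: [0.6103, 0.009, 0.1568]
ee_rot: [-3.141, 0.0, 0.38]
wrist_force: [0.3, 0.7, 0.4]
width: 0.0008
finger_force: 0.1
```

{"fn": "servo_tool", "kwargs": {"plan": [[0, 0, 0.01, 0, 0, 0, 0], [0, 0, 0.02, 0, 0, 0, 0], [0, 0, 0.03, 0, 0, 0, 0], [0, 0, 0.04, 0, 0, 0, 0], [0, 0, 0.04, 0, 0, 0, 0]]}}

```text
time: 16.13
tool_pos: [0.6102, 0.0089, 0.1526]
ee_rot: [-3.141, 0.0, 0.379]
wrist_force: [0.4, 0.2, -0.2]
width: 0.0002
finger_force: 0.1
```

{"fn": "servo_tool", "kwargs": {"plan": [[0, 0, 0.01, 0, 0, 0, 0], [0, 0, 0.02, 0, 0, 0, 0], [0, 0, 0.02, 0, 0, 0, 0]]}}

```text
time: 16.38
tool_pos: [0.6102, 0.0089, 0.1507]
ee_rot: [-3.141, 0.0, 0.38]
wrist_force: [-0.0, -0.2, 1.0]
width: 0.0005
finger_force: 0.1
```

{"fn": "servo_tool", "kwargs": {"plan": [[0, 0, 0.01, 0, 0, 0, 0], [0, 0, 0.02, 0, 0, 0, 0], [0, 0, 0.02, 0, 0, 0, 0]]}}

```text
time: 16.63
tool_pos: [0.6102, 0.009, 0.1487]
ee_rot: [-3.141, 0.0, 0.38]
wrist_force: [0.4, -0.1, -0.2]
width: 0.0006
finger_force: 0.1
```

{"fn": "servo_tool", "kwargs": {"plan": [[0, 0, 0.01, 0, 0, 0, 0], [0, 0, 0.02, 0, 0, 0, 0], [0, 0, 0.02, 0, 0, 0, 0]]}}

```text
time: 16.88
tool_pos: [0.6102, 0.0089, 0.1467]
ee_rot: [-3.141, 0.0, 0.38]
wrist_force: [-1.3, 0.8, 0.1]
width: 0.0009
finger_force: 0.1
```

{"fn": "servo_tool", "kwargs": {"plan": [[0, 0, 0.01, 0, 0, 0, 0], [0, 0, 0.02, 0, 0, 0, 0], [0, 0, 0.02, 0, 0, 0, 0]]}}

```text
time: 17.13
tool_pos: [0.6102, 0.0089, 0.1447]
ee_rot: [-3.141, 0.0, 0.38]
wrist_force: [0.3, 0.4, 1.6]
width: 0.0005
finger_force: 0.1
```

{"fn": "servo_tool", "kwargs": {"plan": [[0, 0, 0.01, 0, 0, 0, 0], [0, 0, 0.02, 0, 0, 0, 0], [0, 0, 0.02, 0, 0, 0, 0]]}}

```text
time: 17.38
tool_pos: [0.6105, 0.009, 0.1435]
ee_rot: [3.141, -0.001, 0.38]
wrist_force: [-0.1, -0.2, 2.6]
width: 0.0008
finger_force: 1.0
```

{"fn": "servo_tool", "kwargs": {"plan": [[0, 0, 0.01, 0, 0, 0, 0], [0, 0, 0.02, 0, 0, 0, 0], [0, 0, 0.02, 0, 0, 0, 0]]}}

```text
time: 17.63
tool_pos: [0.6108, 0.009, 0.1426]
ee_rot: [3.141, -0.002, 0.38]
wrist_force: [-1.1, -0.2, 6.5]
width: 0.0005
finger_force: 3.0
```

{"fn": "servo_tool", "kwargs": {"plan": [[0, 0, 0.005, 0, 0, 0, 0], [0, 0, 0.01, 0, 0, 0, 0], [0, 0, 0.015, 0, 0, 0, 0], [0, 0, 0.015, 0, 0, 0, 0]]}}

```text
time: 17.97
tool_pos: [0.6109, 0.009, 0.1422]
ee_rot: [3.141, -0.003, 0.38]
wrist_force: [-2.2, 0.4, 9.0]
width: 0.0009
finger_force: 4.6
```

{"fn": "servo_tool", "kwargs": {"plan": [[0, 0, 0.005, 0, 0, 0, 0], [0, 0, 0.01, 0, 0, 0, 0], [0, 0, 0.01, 0, 0, 0, 0]]}}

```text
time: 18.22
tool_pos: [0.611, 0.0091, 0.1415]
ee_rot: [3.14, -0.003, 0.38]
wrist_force: [-1.9, 0.3, 10.1]
width: 0.0006
finger_force: 4.6
```

{"fn": "servo_tool", "kwargs": {"plan": [[0, 0, 0.005, 0, 0, 0, 0], [0, 0, 0.01, 0, 0, 0, 0], [0, 0, 0.01, 0, 0, 0, 0]]}}

```text
time: 18.47
tool_pos: [0.6112, 0.0091, 0.1409]
ee_rot: [3.14, -0.004, 0.38]
wrist_force: [-3.2, 1.0, 10.3]
width: 0.0005
finger_force: 5.3
```

{"fn": "servo_tool", "kwargs": {"plan": [[0, 0, 0.005, 0, 0, 0, 0], [0, 0, 0.01, 0, 0, 0, 0], [0, 0, 0.01, 0, 0, 0, 0]]}}

```text
time: 18.72
tool_pos: [0.6112, 0.0092, 0.1405]
ee_rot: [3.14, -0.004, 0.38]
wrist_force: [-2.7, 0.6, 12.9]
width: 0.0003
finger_force: 6.2
```

{"fn": "servo_tool", "kwargs": {"plan": [[0, 0, 0.005, 0, 0, 0, 0], [0, 0, 0.005, 0, 0, 0, 0], [0, 0, 0.005, 0, 0, 0, 0]]}}

```text
time: 18.97
tool_pos: [0.6113, 0.0092, 0.1403]
ee_rot: [3.14, -0.005, 0.38]
wrist_force: [-3.1, 1.1, 13.1]
width: 0.0005
finger_force: 6.7
```

{"fn": "servo_tool", "kwargs": {"plan": [[0, 0, 0.005, 0, 0, 0, 0], [0, 0, 0.005, 0, 0, 0, 0], [0, 0, 0.005, 0, 0, 0, 0]]}}

```text
time: 19.22
tool_pos: [0.6112, 0.009, 0.1372]
ee_rot: [3.14, -0.003, 0.38]
wrist_force: [0.0, 0.2, 6.5]
width: 0.0005
finger_force: 3.4
```

Snapped: 13 N peak, then a 3 mm drop onto the hard stop at 0.137. Third clip: near_left.

{"fn": "servo_tool", "kwargs": {"plan": [[0, 0, -0.1, 0, 0, 0, 0], [0, 0, -0.4, 0, 0, 0, 0], [0, 0, -0.65, 0, 0, 0, 0], [-0.3, 0, -0.65, 0, 0, 0, 0], [-0.6, 0, -0.65, 0, 0, 0, 0], [-0.81, 0, -0.65, 0, 0, 0, 0], [-0.81, 0, -0.65, 0, 0, 0, 0]]}}

```text
time: 19.8
tool_pos: [0.5322, -0.0221, 0.2004]
ee_rot: [-3.141, 0.003, 0.378]
wrist_force: [0.9, -0.2, -0.4]
width: 0.0002
finger_force: 0.0
```

{"fn": "servo_tool", "kwargs": {"plan": [[-0.3, 0, 0, 0, 0, 0, 0], [-0.6, 0, 0, 0, 0, 0, 0], [-0.81, 0, 0, 0, 0, 0, 0], [-0.81, 0, 0, 0, 0, 0, 0], [-0.81, 0, 0.2, 0, 0, 0, 0], [-0.81, 0, 0.33, 0, 0, 0, 0], [-0.81, 0, 0.35, 0, 0, 0, 0], [-0.81, 0, 0.35, 0, 0, 0, 0]]}}

```text
time: 20.47
tool_pos: [0.4601, -0.0507, 0.1642]
ee_rot: [-3.14, 0.002, 0.38]
wrist_force: [0.4, -1.0, -0.8]
width: 0.0004
finger_force: 0.0
```

{"fn": "servo_tool", "kwargs": {"plan": [[0, 0, 0.01, 0, 0, 0, 0], [0, 0, 0.02, 0, 0, 0, 0], [0, 0, 0.03, 0, 0, 0, 0], [0, 0, 0.04, 0, 0, 0, 0], [0, 0, 0.04, 0, 0, 0, 0]]}}

```text
time: 20.88
tool_pos: [0.4601, -0.0511, 0.1618]
ee_rot: [3.141, -0.001, 0.38]
wrist_force: [0.1, -1.1, 0.4]
width: 0.0009
finger_force: 0.1
```

{"fn": "servo_tool", "kwargs": {"plan": [[0, 0, 0.01, 0, 0, 0, 0], [0, 0, 0.02, 0, 0, 0, 0], [0, 0, 0.03, 0, 0, 0, 0], [0, 0, 0.04, 0, 0, 0, 0], [0, 0, 0.04, 0, 0, 0, 0]]}}

```text
time: 21.3
tool_pos: [0.4597, -0.0511, 0.1572]
ee_rot: [-3.141, 0.0, 0.379]
wrist_force: [0.6, 1.2, -0.2]
width: 0.0004
finger_force: 0.1
```

{"fn": "servo_tool", "kwargs": {"plan": [[0, 0, 0.01, 0, 0, 0, 0], [0, 0, 0.02, 0, 0, 0, 0], [0, 0, 0.03, 0, 0, 0, 0], [0, 0, 0.03, 0, 0, 0, 0]]}}

```text
time: 21.63
tool_pos: [0.4597, -0.051, 0.1542]
ee_rot: [-3.141, 0.0, 0.38]
wrist_force: [0.3, -0.6, -0.7]
width: 0.0005
finger_force: 0.1
```

{"fn": "servo_tool", "kwargs": {"plan": [[0, 0, 0.01, 0, 0, 0, 0], [0, 0, 0.02, 0, 0, 0, 0], [0, 0, 0.02, 0, 0, 0, 0]]}}

```text
time: 21.88
tool_pos: [0.4598, -0.0511, 0.1522]
ee_rot: [-3.141, 0.0, 0.38]
wrist_force: [-0.3, -0.4, 0.0]
width: 0.0006
finger_force: 0.1
```

{"fn": "servo_tool", "kwargs": {"plan": [[0, 0, 0.01, 0, 0, 0, 0], [0, 0, 0.02, 0, 0, 0, 0], [0, 0, 0.02, 0, 0, 0, 0]]}}

```text
time: 22.13
tool_pos: [0.4598, -0.0512, 0.1506]
ee_rot: [3.142, 0.0, 0.379]
wrist_force: [-1.5, -0.3, 1.1]
width: 0.0003
finger_force: 0.6
```

{"fn": "servo_tool", "kwargs": {"plan": [[0, 0, 0.01, 0, 0, 0, 0], [0, 0, 0.02, 0, 0, 0, 0], [0, 0, 0.02, 0, 0, 0, 0]]}}

```text
time: 22.38
tool_pos: [0.4598, -0.0512, 0.1494]
ee_rot: [3.141, -0.0, 0.379]
wrist_force: [-2.6, 0.3, 5.2]
width: 0.0003
finger_force: 2.5
```

{"fn": "servo_tool", "kwargs": {"plan": [[0, 0, 0.01, 0, 0, 0, 0], [0, 0, 0.02, 0, 0, 0, 0], [0, 0, 0.02, 0, 0, 0, 0]]}}

```text
time: 22.63
tool_pos: [0.4596, -0.0514, 0.1483]
ee_rot: [3.141, 0.0, 0.379]
wrist_force: [-4.6, 0.3, 8.0]
width: 0.0007
finger_force: 3.7
```

The rim was met at about 0.151; I continue in finer steps.

{"fn": "servo_tool", "kwargs": {"plan": [[0, 0, 0.005, 0, 0, 0, 0], [0, 0, 0.01, 0, 0, 0, 0], [0, 0, 0.01, 0, 0, 0, 0]]}}

```text
time: 22.88
tool_pos: [0.4595, -0.0514, 0.1475]
ee_rot: [3.141, 0.0, 0.379]
wrist_force: [-4.8, -0.5, 9.1]
width: 0.0006
finger_force: 4.6
```

{"fn": "servo_tool", "kwargs": {"plan": [[0, 0, 0.005, 0, 0, 0, 0], [0, 0, 0.01, 0, 0, 0, 0], [0, 0, 0.01, 0, 0, 0, 0]]}}

```text
time: 23.13
tool_pos: [0.4594, -0.0515, 0.147]
ee_rot: [3.14, 0.0, 0.379]
wrist_force: [-6.3, 0.7, 11.2]
width: 0.0004
finger_force: 5.6
```

{"fn": "servo_tool", "kwargs": {"plan": [[0, 0, 0.005, 0, 0, 0, 0], [0, 0, 0.005, 0, 0, 0, 0], [0, 0, 0.005, 0, 0, 0, 0]]}}

```text
time: 23.38
tool_pos: [0.4594, -0.0515, 0.1467]
ee_rot: [3.14, 0.0, 0.379]
wrist_force: [-6.1, -1.2, 12.7]
width: 0.0005
finger_force: 6.2
```

{"fn": "servo_tool", "kwargs": {"plan": [[0, 0, 0.005, 0, 0, 0, 0], [0, 0, 0.005, 0, 0, 0, 0], [0, 0, 0.005, 0, 0, 0, 0]]}}

```text
time: 23.63
tool_pos: [0.46, -0.0511, 0.1434]
ee_rot: [3.141, -0.001, 0.379]
wrist_force: [0.9, -0.0, 0.1]
width: 0.0004
finger_force: 0.2
```

{"fn": "servo_tool", "kwargs": {"plan": [[0, 0, 0.005, 0, 0, 0, 0], [0, 0, 0.005, 0, 0, 0, 0], [0, 0, 0.005, 0, 0, 0, 0]]}}

```text
time: 23.88
tool_pos: [0.46, -0.0511, 0.1431]
ee_rot: [3.142, -0.0, 0.38]
wrist_force: [-1.2, 0.2, 2.8]
width: 0.0004
finger_force: 1.6
```

Snapped: 12.7 N peak, then about 0, stop at 0.143. Fourth clip: far_right.

{"fn": "servo_tool", "kwargs": {"plan": [[0, 0, -0.1, 0, 0, 0, 0], [0, 0, -0.4, 0, 0, 0, 0], [0, 0, -0.6, 0, 0, 0, 0], [0.3, 0.3, -0.6, 0, 0, 0, 0], [0.6, 0.6, -0.6, 0, 0, 0, 0], [0.81, 0.8, -0.6, 0, 0, 0, 0], [0.81, 0.8, -0.6, 0, 0, 0, 0]]}}

```text
time: 24.47
tool_pos: [0.5681, -0.0974, 0.2006]
ee_rot: [-3.141, 0.001, 0.378]
wrist_force: [-1.3, 0.8, -0.6]
width: 0.0006
finger_force: 0.0
```

{"fn": "servo_tool", "kwargs": {"plan": [[0.3, 0.3, 0, 0, 0, 0, 0], [0.6, 0.6, 0, 0, 0, 0, 0], [0.81, 0.8, 0, 0, 0, 0, 0], [0.81, 0.8, 0, 0, 0, 0, 0], [0.81, 0.8, 0.2, 0, 0, 0, 0], [0.81, 0.8, 0.33, 0, 0, 0, 0], [0.81, 0.8, 0.36, 0, 0, 0, 0], [0.81, 0.8, 0.36, 0, 0, 0, 0]]}}

```text
time: 25.13
tool_pos: [0.6678, -0.1389, 0.1651]
ee_rot: [-3.139, 0.003, 0.38]
wrist_force: [-0.3, 0.0, 0.4]
width: 0.0004
finger_force: 0.0
```

{"fn": "servo_tool", "kwargs": {"plan": [[0, 0, 0.01, 0, 0, 0, 0], [0, 0, 0.02, 0, 0, 0, 0], [0, 0, 0.03, 0, 0, 0, 0], [0, 0, 0.04, 0, 0, 0, 0], [0, 0, 0.04, 0, 0, 0, 0]]}}

```text
time: 25.55
tool_pos: [0.6696, -0.1396, 0.1635]
ee_rot: [3.141, -0.001, 0.38]
wrist_force: [-0.3, 0.1, 1.1]
width: 0.0003
finger_force: 0.0
```

{"fn": "servo_tool", "kwargs": {"plan": [[0, 0, 0.01, 0, 0, 0, 0], [0, 0, 0.02, 0, 0, 0, 0], [0, 0, 0.03, 0, 0, 0, 0], [0, 0, 0.04, 0, 0, 0, 0], [0, 0, 0.04, 0, 0, 0, 0]]}}

```text
time: 25.97
tool_pos: [0.6695, -0.1396, 0.1585]
ee_rot: [-3.141, 0.0, 0.38]
wrist_force: [-1.0, -0.4, 0.3]
width: 0.0002
finger_force: 0.0
```

{"fn": "servo_tool", "kwargs": {"plan": [[0, 0, 0.01, 0, 0, 0, 0], [0, 0, 0.02, 0, 0, 0, 0], [0, 0, 0.03, 0, 0, 0, 0], [0, 0, 0.03, 0, 0, 0, 0]]}}

```text
time: 26.3
tool_pos: [0.6695, -0.1397, 0.1556]
ee_rot: [-3.141, 0.0, 0.379]
wrist_force: [-0.1, 0.5, 0.5]
width: 0.0002
finger_force: 0.0
```

{"fn": "servo_tool", "kwargs": {"plan": [[0, 0, 0.01, 0, 0, 0, 0], [0, 0, 0.02, 0, 0, 0, 0], [0, 0, 0.02, 0, 0, 0, 0]]}}

```text
time: 26.55
tool_pos: [0.6696, -0.1397, 0.1538]
ee_rot: [-3.141, 0.0, 0.38]
wrist_force: [0.7, -0.7, 0.9]
width: 0.0006
finger_force: 0.1
```

{"fn": "servo_tool", "kwargs": {"plan": [[0, 0, 0.01, 0, 0, 0, 0], [0, 0, 0.02, 0, 0, 0, 0], [0, 0, 0.03, 0, 0, 0, 0], [0, 0, 0.03, 0, 0, 0, 0]]}}

```text
time: 26.88
tool_pos: [0.6695, -0.1396, 0.1507]
ee_rot: [-3.141, 0.0, 0.38]
wrist_force: [0.3, 0.5, 0.0]
width: 0.0006
finger_force: 0.1
```

{"fn": "servo_tool", "kwargs": {"plan": [[0, 0, 0.01, 0, 0, 0, 0], [0, 0, 0.02, 0, 0, 0, 0], [0, 0, 0.02, 0, 0, 0, 0]]}}

```text
time: 27.13
tool_pos: [0.6695, -0.1396, 0.1487]
ee_rot: [-3.141, 0.0, 0.38]
wrist_force: [1.1, 0.2, 1.1]
width: 0.0008
finger_force: 0.1
```

{"fn": "servo_tool", "kwargs": {"plan": [[0, 0, 0.01, 0, 0, 0, 0], [0, 0, 0.02, 0, 0, 0, 0], [0, 0, 0.02, 0, 0, 0, 0]]}}

```text
time: 27.38
tool_pos: [0.6695, -0.1397, 0.1467]
ee_rot: [-3.141, 0.0, 0.38]
wrist_force: [-0.1, -0.1, -0.2]
width: 0.0005
finger_force: 0.1
```

{"fn": "servo_tool", "kwargs": {"plan": [[0, 0, 0.01, 0, 0, 0, 0], [0, 0, 0.02, 0, 0, 0, 0], [0, 0, 0.02, 0, 0, 0, 0]]}}

```text
time: 27.63
tool_pos: [0.6695, -0.1396, 0.1446]
ee_rot: [-3.141, 0.0, 0.38]
wrist_force: [0.0, -0.2, 0.6]
width: 0.0007
finger_force: 0.1
```

{"fn": "servo_tool", "kwargs": {"plan": [[0, 0, 0.01, 0, 0, 0, 0], [0, 0, 0.02, 0, 0, 0, 0], [0, 0, 0.02, 0, 0, 0, 0]]}}

```text
time: 27.88
tool_pos: [0.6695, -0.1397, 0.1426]
ee_rot: [-3.141, 0.0, 0.38]
wrist_force: [0.5, -0.6, 0.6]
width: 0.0003
finger_force: 0.1
```

{"fn": "servo_tool", "kwargs": {"plan": [[0, 0, 0.01, 0, 0, 0, 0], [0, 0, 0.02, 0, 0, 0, 0], [0, 0, 0.02, 0, 0, 0, 0]]}}

```text
time: 28.13
tool_pos: [0.6695, -0.1396, 0.1407]
ee_rot: [-3.141, 0.0, 0.38]
wrist_force: [-0.1, 1.0, 0.9]
width: 0.0007
finger_force: 0.1
```

{"fn": "servo_tool", "kwargs": {"plan": [[0, 0, 0.01, 0, 0, 0, 0], [0, 0, 0.02, 0, 0, 0, 0], [0, 0, 0.02, 0, 0, 0, 0]]}}

```text
time: 28.38
tool_pos: [0.6698, -0.1396, 0.1393]
ee_rot: [3.141, -0.001, 0.38]
wrist_force: [0.1, 0.7, 0.6]
width: 0.0004
finger_force: 0.6
```

{"fn": "servo_tool", "kwargs": {"plan": [[0, 0, 0.01, 0, 0, 0, 0], [0, 0, 0.02, 0, 0, 0, 0], [0, 0, 0.02, 0, 0, 0, 0]]}}

```text
time: 28.63
tool_pos: [0.67, -0.1396, 0.1384]
ee_rot: [3.141, -0.002, 0.38]
wrist_force: [-0.7, 0.9, 4.7]
width: 0.0003
finger_force: 2.4
```

{"fn": "servo_tool", "kwargs": {"plan": [[0, 0, 0.01, 0, 0, 0, 0], [0, 0, 0.01, 0, 0, 0, 0], [0, 0, 0.01, 0, 0, 0, 0]]}}

```text
time: 28.88
tool_pos: [0.6701, -0.1396, 0.1381]
ee_rot: [3.14, -0.002, 0.38]
wrist_force: [-1.1, 0.9, 7.9]
width: 0.0002
finger_force: 3.3
```

{"fn": "servo_tool", "kwargs": {"plan": [[0, 0, 0.005, 0, 0, 0, 0], [0, 0, 0.01, 0, 0, 0, 0], [0, 0, 0.01, 0, 0, 0, 0]]}}

```text
time: 29.13
tool_pos: [0.6702, -0.1396, 0.1379]
ee_rot: [3.14, -0.003, 0.38]
wrist_force: [-1.7, 0.9, 8.4]
width: 0.0003
finger_force: 4.2
```

{"fn": "servo_tool", "kwargs": {"plan": [[0, 0, 0.005, 0, 0, 0, 0], [0, 0, 0.01, 0, 0, 0, 0], [0, 0, 0.01, 0, 0, 0, 0]]}}

```text
time: 29.38
tool_pos: [0.6703, -0.1396, 0.1372]
ee_rot: [3.14, -0.003, 0.38]
wrist_force: [-2.0, 1.0, 8.5]
width: 0.0009
finger_force: 4.4
```

{"fn": "servo_tool", "kwargs": {"plan": [[0, 0, 0.005, 0, 0, 0, 0], [0, 0, 0.01, 0, 0, 0, 0], [0, 0, 0.01, 0, 0, 0, 0]]}}

```text
time: 29.63
tool_pos: [0.6704, -0.1395, 0.1369]
ee_rot: [3.139, -0.004, 0.38]
wrist_force: [-3.0, 1.8, 10.3]
width: 0.0005
finger_force: 5.2
```

{"fn": "servo_tool", "kwargs": {"plan": [[0, 0, 0.005, 0, 0, 0, 0], [0, 0, 0.01, 0, 0, 0, 0], [0, 0, 0.01, 0, 0, 0, 0]]}}

```text
time: 29.88
tool_pos: [0.6705, -0.1396, 0.1365]
ee_rot: [3.139, -0.004, 0.38]
wrist_force: [-2.2, 2.0, 12.4]
width: 0.0006
finger_force: 6.1
```

{"fn": "servo_tool", "kwargs": {"plan": [[0, 0, 0.005, 0, 0, 0, 0], [0, 0, 0.005, 0, 0, 0, 0], [0, 0, 0.005, 0, 0, 0, 0]]}}

```text
time: 30.13
tool_pos: [0.6705, -0.1395, 0.1363]
ee_rot: [3.139, -0.004, 0.38]
wrist_force: [-3.7, 1.7, 13.4]
width: 0.0006
finger_force: 6.6
```

{"fn": "servo_tool", "kwargs": {"plan": [[0, 0, 0.005, 0, 0, 0, 0], [0, 0, 0.005, 0, 0, 0, 0], [0, 0, 0.005, 0, 0, 0, 0]]}}

```text
time: 30.38
tool_pos: [0.6705, -0.1395, 0.1362]
ee_rot: [3.139, -0.005, 0.38]
wrist_force: [-3.9, 2.1, 14.1]
width: 0.0003
finger_force: 7.1
```

{"fn": "servo_tool", "kwargs": {"plan": [[0, 0, 0.005, 0, 0, 0, 0], [0, 0, 0.005, 0, 0, 0, 0], [0, 0, 0.005, 0, 0, 0, 0]]}}

```text
time: 30.63
tool_pos: [0.6705, -0.1398, 0.1325]
ee_rot: [3.14, -0.003, 0.38]
wrist_force: [-1.1, 0.9, 10.2]
width: 0.0007
finger_force: 5.3
```

{"fn": "servo_tool", "kwargs": {"plan": [[0, 0, 0.003, 0, 0, 0, 0], [0, 0, 0.003, 0, 0, 0, 0], [0, 0, 0.003, 0, 0, 0, 0]]}}

```text
time: 30.88
tool_pos: [0.6705, -0.1397, 0.1326]
ee_rot: [3.14, -0.003, 0.38]
wrist_force: [-1.5, 0.6, 9.1]
width: 0.0003
finger_force: 4.2
```

Snapped: 14 N peak, then a 3.7 mm drop onto the stop at 0.1325. I lift off, move aside and check by camera.

{"fn": "servo_tool", "kwargs": {"plan": [[0, 0, -0.1, 0, 0, 0, 0], [0, 0, -0.4, 0, 0, 0, 0], [0, 0, -0.8, 0, 0, 0, 0], [0, 0, -1, 0, 0, 0, 0], [0, 0, -1, 0, 0, 0, 0]]}}

```text
time: 31.3
tool_pos: [0.6715, -0.1405, 0.2372]
ee_rot: [3.135, -0.008, 0.379]
wrist_force: [-0.6, -0.6, 1.5]
width: 0.0001
finger_force: 0.0
```

{"fn": "servo_tool", "kwargs": {"plan": [[-0.8, -0.9, 0, 0, 0, 0, 0], [-0.8, -0.9, 0, 0, 0, 0, 0], [-0.8, -0.9, 0, 0, 0, 0, 0], [-0.8, -0.9, 0, 0, 0, 0, 0]]}}

```text
time: 31.63
tool_pos: [0.5551, -0.0825, 0.2266]
ee_rot: [-3.134, 0.008, 0.382]
wrist_force: [1.5, 0.8, -0.3]
width: 0.0003
finger_force: 0.0
```

{"fn": "servo_tool", "kwargs": {"plan": [[-0.8, -0.9, 0, 0, 0, 0, 0], [-0.8, -0.9, 0, 0, 0, 0, 0], [-0.8, -0.9, 0, 0, 0, 0, 0], [-0.8, -0.9, 0, 0, 0, 0, 0]]}}

```text
time: 31.97
tool_pos: [0.4488, -0.0294, 0.2282]
ee_rot: [-3.138, 0.005, 0.382]
wrist_force: [0.7, -0.5, 0.5]
width: 0.0006
finger_force: 0.0
```

{"fn": "servo_tool", "kwargs": {"plan": [[-0.8, -0.9, 0, 0, 0, 0, 0], [-0.8, -0.9, 0, 0, 0, 0, 0], [-0.8, -0.9, 0, 0, 0, 0, 0], [-0.8, -0.9, 0, 0, 0, 0, 0]]}}

```text
time: 32.3
tool_pos: [0.3429, 0.0239, 0.2297]
ee_rot: [-3.14, 0.001, 0.382]
wrist_force: [0.1, -0.2, -0.2]
width: 0.0
finger_force: 0.0
```

{"fn": "servo_tool", "kwargs": {"plan": [[-0.5, -1, 0, 0, 0, 0, 0], [-0.5, -1, 0, 0, 0, 0, 0], [-0.5, -1, 0, 0, 0, 0, 0], [-0.5, -1, 0, 0, 0, 0, 0], [-0.5, -1, 0, 0, 0, 0, 0]]}}

```text
time: 32.72
tool_pos: [0.2635, 0.0969, 0.2301]
ee_rot: [3.141, -0.001, 0.382]
wrist_force: [-0.4, -1.1, 0.5]
width: 0.0007
finger_force: 0.0
```

```bash
python3 - <<'E'
from h import *
t=robot.snapshot("top")[120:230,205:340,::-1]; s=robot.snapshot("side")[130:270,220:350,::-1]
a=cv2.resize(t,None,fx=3,fy=3); b=cv2.resize(s,None,fx=3,fy=3)
a=cv2.copyMakeBorder(a,0,b.shape[0]-a.shape[0],0,0,cv2.BORDER_CONSTANT)
cv2.imwrite("pics/v2.png",np.hstack([a,b]))
E
```

```text
(no output)
```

View pics/v2.png

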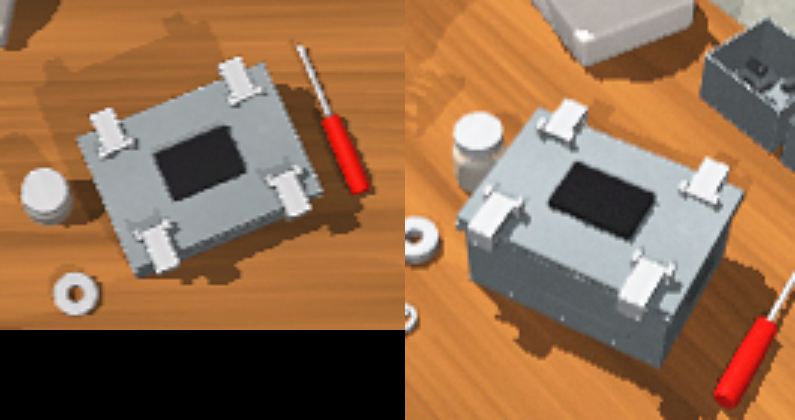

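All four flaps lie flat over the rim: in the side view at about (565,120), (710,180), (495,215) and (645,285). The jar, ring and screwdriver are where they were, and the arm is clear of the case. I hand the job in.

```bash
python3 -c "
from bench import robot
print(robot.close_job())"
```

```text
the job is handed in; nothing more can be done
None
```

The lid is pressed home and all four clips are snapped shut in opposite-corner order (near_right, far_left, near_left, far_right), with no force reading above about 16 N and the bystanders near the case still in place; the job is handed in, but no verdict came back.

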